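Prop the caddy door at 45 degrees

TASK

Air the damp tools in the green caddy: lift its swing door by the loop handle to 45 degrees from shut (level), let go, back off clear of it and watch for a couple of seconds that its stiff hinge holds it there. Leave the grey caddy's door and the speckled blue bowl as they are.

Things in the scene. Friction and masses are not known exactly. Their poses are not given: they have to be found in the camera images.
- green_door (a joint): angle of the green caddy's swing door (a plate 130 x 170 x 8 mm), rad: 0 shut (level), 0.785 = 45 degrees, stop at 1.75. Hinged along the caddy's far top edge, it lifts upward and away from the robot. Starts 0 to 15 degrees ajar. Friction hinge, 0.3 N m: stays where left; lifting by the bar takes 2 to 3 N.
- green_bar (a point): on the green caddy's steel loop handle: middle of its cross bar, round, 10 mm thick, 45 mm ahead of the door's near edge, clear below; loop legs 50 mm either side. Turns with the door: y along the bar, x along the door to the hinge axis (175 mm off, 104.5 mm above the table), z normal to the door, up if shut. The bar can turn between fingers. Caddy: fixed box, 130 deep, 170 wide, 100 tall.
- grey_bar (a point): the same point, with the same axes, on the grey plastic caddy: a bystander of the same shape, size and hinge, its door 0 to 15 degrees ajar, not to be moved. The two caddies stand side by side and may have swapped places.
- bowl_mid (a point): centre, half-way up, of a loose ceramic bowl in speckled blue, 106 mm across the rim, 45 mm tall, standing on the table: a bystander.

How it is judged (in metres and radians):
On the way:
1. the green door stands at 45 degrees, within 10, with nothing touching the fingers, for half a second (value of joint green_door between 0.611 and 0.96 rad and contact force between the fingers and anything else below 0.1 N), for 0.5 s.
At the end, for the whole second after the job is handed in: The green caddy's door stands at 45 degrees from shut, within 10 degrees either way (0.611 to 0.960 rad), at rest and untouched; the grey door's bar and the bowl are within 20 mm of where they started (value of joint green_door between 0.611 and 0.96 rad and velocity of joint green_door between -0.05 and 0.05 rad/s and distance of each of grey_bar, bowl_mid from where it was at the start of the episode below 0.02 m).
It fails at once if the grey caddy's door is moved (its bar by more than 20 mm) (distance of grey_bar from where it was at the start of the episode above 0.02 m).
It fails at once if the bowl is pushed by more than 20 mm (distance of bowl_mid from where it was at the start of the episode above 0.02 m).
It also fails if it takes over 40 s, if anything falls off the work surface, if the arm or the gripper's body presses on something with over 40 N, if the wrist force passes 120 N, or if a joint passes its speed limit or range.

ROBOT

A 6-joint arm with a two-finger parallel gripper is mounted at the origin on the work surface. World frame = base frame: x ahead of the robot, y to its left, z up, the work surface at z = 0. Lengths are in mm, angles in rad, forces in N, time in s.
With the tool pointing down it reaches from about 300 to 775 mm from the base axis. Payload 14.6 kg.
Tool frame: the origin (TCP) lies on the centre line of the jaws, within the pads' length; the fingertips stand 8 mm ahead of it and the grasp point (between the pads) lies 11 mm behind it; z points along the fingers, y is the direction in which the jaws open and shut (so a half turn about z gives the same grasp; the last joint's range is limited). The gripper opens to 94 mm and grips with 3 to 60 N. Pads are 16 mm wide; open, the fingers measure 119 mm over their backs; the gripper's body (75 mm by 177 mm) begins 78 mm behind the grasp point.
Start: joints at [1.25, 0.3, 1.521, -0, 1.321, -0.067], TCP at [138.094, 532.371, 213.446] pointing down, gripper open.
Joint ranges: [-3.03, 3.03], [-0.79, 2.21], [0.23, 2.52], [-1.04, 4.18], [0, 3.07], [-2.55, 2.55]. Speed limits (rad/s): [2.22, 2.22, 2.57, 3.14, 3.14, 3.14].

INTERFACE

Orientations are given as [roll, pitch, yaw] about the fixed x, y, z axes, in that order (R = Rz(yaw) Ry(pitch) Rx(roll)).
In Python, from cell import read_state, cams, manip gives the robot as it stands.
- The arm moves only by the shell command python3 -m handwheel 'ROWS' [OPENING] [FORCE]. ROWS is JSON, a list of rows, each a list of 4 numbers: the shift along the tool's x, y, z in m, then the turn about the tool's z in degrees. In form: [[dx, dy, dz, turn], ...]. A call has 1 to 5 rows; each row is the pose to reach, as a shift and turn from the pose measured when the call began, along the tool's axes at that moment; what a row does not reach only later rows make up. A row lasts 1/8 s, in which the tool goes at most 62.5 mm and 10.7 degrees, less where a joint would pass 70% of its speed; a pose out of reach is approached as far as the arm can. A call with a gripper value outside its range is refused whole. OPENING is the closure, from 0 (fully open) to 1 (shut), set as the call begins (- or left out, the last holds). The fingers move at their own pace and stop on an object; FORCE is the grip in N (left out, the last holds). Time passes only in rows, so rows that repeat a pose let the fingers close. It gives the time, the measured TCP pose, the force and the opening at its end, in the units of the state.
- read_state(): the state, without advancing time (a new reading comes with each control period).
- cams.camera(name): name is "side" or "top" or "wrist"; returns the picture (420x560x3 uint8, red, green, blue); there is no depth.
- cams.get_calibration(name): a dict with "vertical_fov" (degrees; the focal length in pixels is half the picture's height over the tangent of half this angle, whatever the lens; pixels are square), "cx", "cy" (the principal point, pixels), "R" (3x3) and "t" (3): a world point X has camera coordinates R X + t. Camera axes: x right, y down, z forward; pixel columns grow to the right and rows downward; lengths in mm; the calibration is good to about 2 mm. A picture is of the moment at which its call begins: read the wrist's pose just before it. get_calibration takes no time and is no camera call; for the wrist camera it gives the pose at the moment of the call.
- manip.sign_off(): hands the job in, once; it reports no verdict.
The state is a dict: "clock": time; "joints": joint angles; "qd": joint speeds; "effort": joint torques, N m; "eef_pos": TCP position; "eef_rot": TCP orientation; "wrist_force": force on the tool from outside, world axes, zero at the start; "moment": the same for the moment, N m; "finger_gap": finger opening in mm.
Only numpy, scipy, OpenCV 4.12 (cv2) and the standard library are available. Lean on these libraries where they do the work, as an engineer would, in place of code of your own. Each camera call takes 0.05 s, during which the arm holds its last target. There are 200 camera calls.

## Working session

There is one attempt and no reset: what is moved stays moved. The work goes in short steps, Python scripts to look and compute and a shell command to move; the robot and the scene stay as the last step left them, time stands still between calls to the robot, and variables do not carry over. Pictures are saved under pics/ and viewed, about 8 in all and at most 12, crops included, and the job is handed in when it is done.

```bash
mkdir -p pics; python3 - <<'E'
from cell import read_state,cams
import cv2
s=read_state();print(s)
for n in("top","side"):
    c=cams.get_calibration(n);print(n,c)
    cv2.imwrite(f"pics/{n}0.png",cams.camera(n)[:,:,::-1])
E
```

```text
{'clock': 0.0, 'joints': array([ 1.25040213e+00,  3.00429084e-01,  1.52162387e+00, -1.68381885e-05,
        1.32068311e+00, -6.66184804e-02]), 'qd': array([ 0.00082002,  0.00100195,  0.00083768, -0.00072756, -0.00105542,
       -0.00012347]), 'effort': array([ 2.58865388e-03, -5.31803906e+01, -3.52734590e+01,  7.09072687e-02,
        2.44325126e-02, -9.84726557e-05]), 'eef_pos': array([138.01581927, 532.12584463, 212.89126796]), 'eef_rot': array([-3.14045069e+00, -5.98425813e-05,  2.88782108e+00]), 'wrist_force': array([ 0.19678984, -0.26558316, -0.65227992]), 'moment': array([ 0.01312506,  0.06014758, -0.01960564]), 'finger_gap': 94.04916926925303}
top {'vertical_fov': 54.18966247508955, 'cx': 283.8285343712006, 'cy': 203.8044658483658, 'R': array([[ 0.02615458, -0.99965705, -0.00131043],
       [-0.9955409 , -0.02592799, -0.09069755],
       [ 0.09063247,  0.00367675, -0.99587762]]), 't': array([-42.39784333, 590.9836368 , 952.19799198])}
side {'vertical_fov': 55.83133673956489, 'cx': 277.5635376899223, 'cy': 212.1161007611792, 'R': array([[ 0.99778765, -0.0660525 , -0.00754172],
       [-0.04480071, -0.58423509, -0.810347  ],
       [ 0.04911931,  0.8088921 , -0.58590176]]), 't': array([-577.90349246,  110.22887544,  779.83250456])}
```

View pics/top0.png

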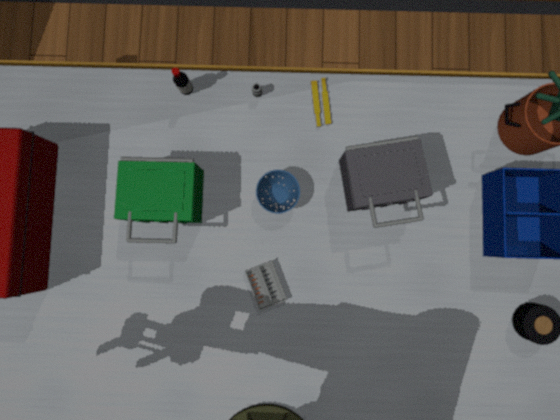

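View pics/side0.png

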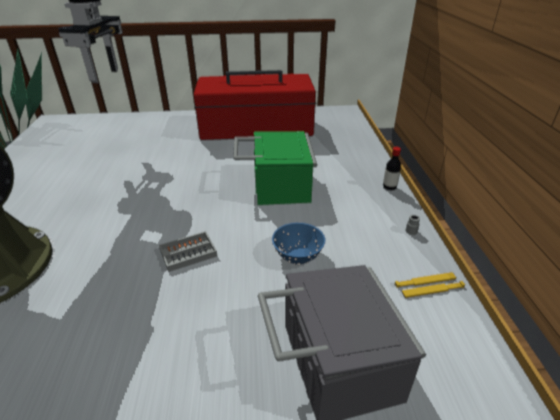

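The top view shows the green caddy on the left, with its loop bar near (152,241), the bowl at (278,191), and the grey caddy on the right. The side view shows the green loop bar near x≈236, y≈147. I'll enlarge both.

```bash
python3 - <<'E'
import cv2,numpy as np
a=cv2.imread("pics/top0.png")[150:255,105:215];b=cv2.imread("pics/side0.png")[120:210,225:325]
A=cv2.resize(a,(396,378),interpolation=cv2.INTER_CUBIC);B=cv2.resize(b,(400,360),interpolation=cv2.INTER_CUBIC)
c=np.zeros((378,800,3),np.uint8);c[:,:396]=A;c[:360,400:]=B
cv2.imwrite("pics/crop0.png",cv2.convertScaleAbs(c,alpha=1.4))
E
```

```text
(no output)
```

View pics/crop0.png

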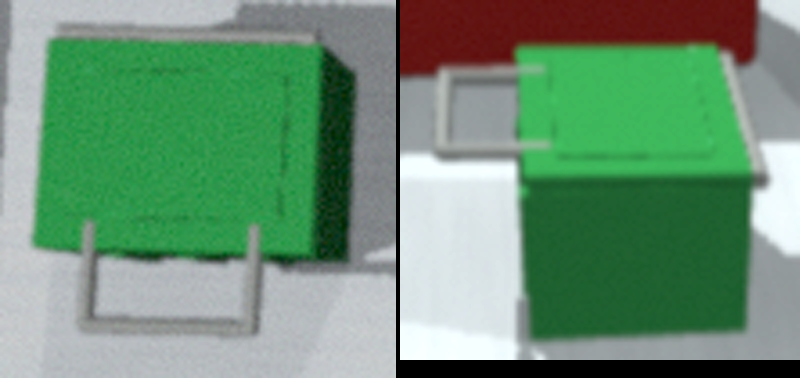

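```bash
cat > h.py <<'E'
import numpy as np
from scipy.optimize import least_squares
from cell import cams
def proj(n,X,c=None):
    c=c or cams.get_calibration(n); p=np.array(c["R"])@X+c["t"]; f=210/np.tan(np.radians(c["vertical_fov"]/2))
    return np.array([c["cx"],c["cy"]])+f*p[:2]/p[2]
def tri(obs,x0=(500,200,100)):
    r=least_squares(lambda X:np.concatenate([proj(n,X,c)-uv for n,uv,c in obs]),x0); return r.x,np.abs(r.fun).max()
E
python3 - <<'E'
from h import *
P={}
for k,t,s in [("barL",(128.3,240.6),(236,137.5)),("barR",(173.9,241.1),(235,158)),("hL",(120.3,159.2),(306.2,133.8)),("hR",(192.8,160.8),(315.5,164.5))]:
    P[k],e=tri([("top",t,None),("side",s,None)]);print(k,P[k].round(1),round(e,2))
b=(P["barL"]+P["barR"])/2;h=(P["hL"]+P["hR"])/2;d=h-b
print(b,h,np.linalg.norm(d),np.degrees(np.arctan2(-d[2],np.hypot(*d[:2]))),np.degrees(np.arctan2(d[1],d[0])),np.linalg.norm(P["barL"]-P["barR"]),np.degrees(np.arctan2(*(P["barL"]-P["barR"])[[1,0]])))
E
```

```text
barL [496.2 304.7 117. ] 0.32
barR [496.7 208.  111.5] 0.22
hL [675.5 337.8 104.8] 0.42
hR [676.5 177.2 103.5] 0.48
[496.4474318  256.34901321 114.24462425] [675.9937089  257.49757392 104.1559013 ] 179.83316474081232 3.216007929284662 0.3665171149023554 96.77907220539514 90.25208601367301
```

The geometry checks out: the hinge is about 104 mm up, the bar is about 177 mm from it, and the door is about 3° ajar. I'll go to a waypoint first, turning the jaws so they open along world x.

```bash
python3 -m handwheel '[[-0.043,-0.037,-0.010,10],[-0.086,-0.074,-0.020,20],[-0.129,-0.110,-0.030,30],[-0.172,-0.147,-0.040,40],[-0.215,-0.184,-0.047,50]]' 0.57 20
python3 - <<'E'
import numpy as np
from cell import read_state
from scipy.spatial.transform import Rotation as R
s=read_state();r=R.from_euler("xyz",s["eef_rot"])
print(s["eef_pos"],np.degrees(s["eef_rot"]),r.inv().apply(np.array([498,256.5,200])-s["eef_pos"]))
E
```

```text
clock: 0.72
eef_pos: [300.6, 298.5, 260.5]
eef_rot: [-3.141, 0.001, 2.01]
wrist_force: [-0.8, -0.6, 0.9]
finger_gap: 47.4
[300.60521256 298.51210965 260.45201648] [-1.79975409e+02  4.15715203e-02  1.15145801e+02] [-121.86432346  160.86161768   60.47141796]
```

```bash
python3 -m handwheel '[[-0.030,0.040,0.010,8],[-0.060,0.080,0.020,16],[-0.091,0.120,0.035,24.8],[-0.122,0.161,0.050,24.8],[-0.122,0.161,0.060,24.8]]'
python3 - <<'E'
import cv2
from h import *
from cell import read_state
s=read_state();print(s["eef_pos"],np.degrees(s["eef_rot"]),s["finger_gap"],s["qd"].round(3))
c=cams.get_calibration("wrist");im=cams.camera("wrist")
for p in([498,256.5,115],[498,304,115],[498,209,115],[673,257,104.5]):print(p,proj("wrist",np.array(p),c).round(1))
cv2.imwrite("pics/w1.png",im[:,:,::-1])
E
```

```text
clock: 1.35
eef_pos: [499.9, 255.1, 198.4]
eef_rot: [-3.139, 0.002, 1.574]
wrist_force: [-0.1, 0.2, -0.1]
finger_gap: 40.2
[499.87682834 255.13374288 198.35595082] [-1.79869047e+02  1.12844660e-01  9.01966079e+01] 40.19719078816756 [ 0.047  0.001  0.165  0.007 -0.165  0.028]
[498, 256.5, 115] [277.5 221.9]
[498, 304, 115] [277.7 155.4]
[498, 209, 115] [277.3 282.7]
[673, 257, 104.5] [511.8 218.7]
```

View pics/w1.png

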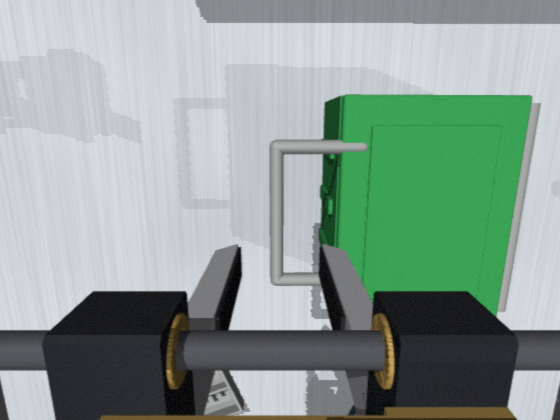

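The wrist view shows the bar vertical at column 277, from row 147 to 280. It was predicted at column 277.5, so x matches, and y is about 3–4 mm higher than estimated. Descending, then closing.

```bash
python3 -m handwheel '[[0.002,-0.002,0.025,0],[0.003,-0.002,0.05,0],[0.003,-0.002,0.07,0],[0.003,-0.002,0.086,0],[0.003,-0.002,0.086,0]]'
python3 -m handwheel '[[0,0,0,0],[0,0,0,0],[0,0,0,0],[0,0,0,0],[0,0,0,0]]' 1 15
python3 - <<'E'
import cv2
from cell import read_state,cams
cv2.imwrite("pics/s1.png",cv2.resize(cams.camera("side")[70:220,180:380,::-1],(800,600)))
E
```

```text
clock: 2.02
eef_pos: [495.0, 258.6, 111.0]
eef_rot: [-3.137, 0.003, 1.576]
wrist_force: [0.4, -0.1, 0.6]
finger_gap: 40.2
clock: 2.65
eef_pos: [496.9, 258.6, 112.0]
eef_rot: [3.142, 0.002, 1.576]
wrist_force: [10.9, 0.6, -1.4]
finger_gap: 8.9
```

View pics/s1.png

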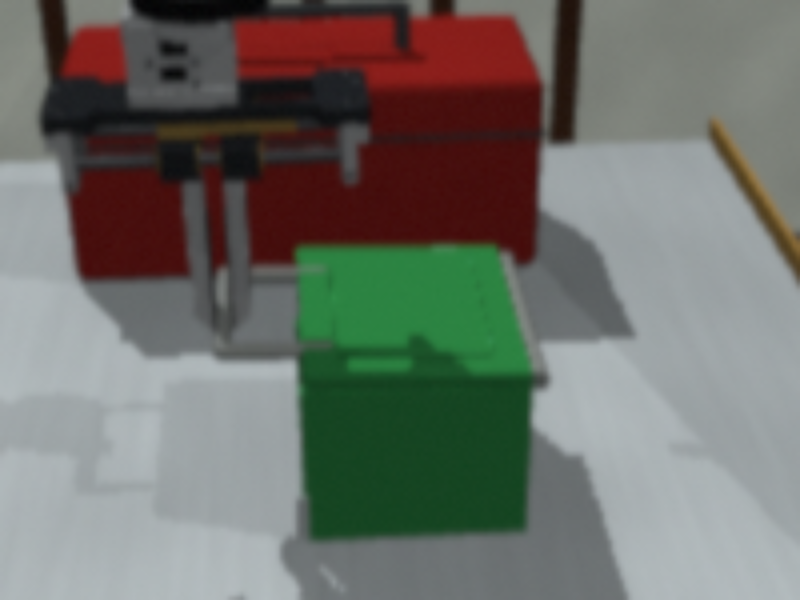

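The bar is held, with a gap of 8.9 mm. Lifting along the arc (radius 175 mm, about 3° to 25°).

```bash
python3 -m handwheel '[[0,0.002,-0.010,0],[0,0.003,-0.020,0],[0,0.007,-0.036,0],[0,0.011,-0.050,0],[0,0.017,-0.064,0]]'
```

```text
clock: 3.32
eef_pos: [511.4, 258.7, 176.2]
eef_rot: [-3.134, 0.003, 1.576]
wrist_force: [-19.9, -1.6, 5.3]
finger_gap: 9.2
```

```bash
python3 - <<'E'
import cv2
from cell import read_state,cams
s=read_state();print(s["eef_pos"],s["wrist_force"],s["moment"],s["finger_gap"])
cv2.imwrite("pics/s2.png",cv2.resize(cams.camera("side")[70:220,180:380,::-1],(800,600)))
E
```

```text
[511.36297563 258.7277966  176.22583815] [-19.89197058  -1.62101675   5.28841286] [-0.40947126  3.99751383 -0.05561546] 9.179889606167555
```

View pics/s2.png

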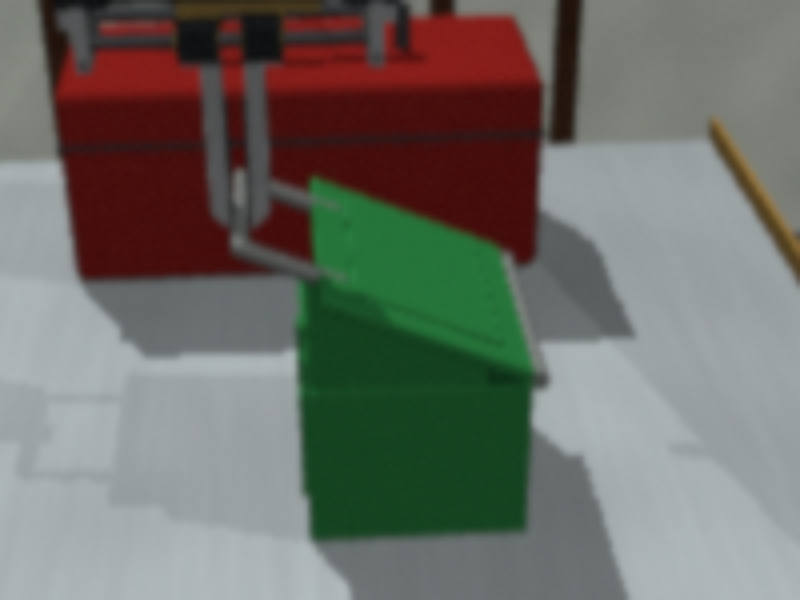

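The door is up and the bar is still held. The bar ends are at about (239.5,113.8) and (239.5,130.8) in full-frame pixels. I'll fit the door angle to them.

```bash
cat >> h.py <<'E'
def bar(th,hx,yc,s): return np.array([hx-175*np.cos(th),yc+s,104.5+175*np.sin(th)])
def ang(n,far,near,c=None,hx=673.,yc=259.):
    r=least_squares(lambda p:np.r_[proj(n,bar(p[0],hx,p[1],50),c)-far,proj(n,bar(p[0],hx,p[1],-50),c)-near],[.4,yc]); return np.degrees(r.x[0]),r.x[1],r.fun.round(1)
E
python3 - <<'E'
from h import *
print(ang("side",(236,137.5),(235,158)))
a=ang("side",(239.5,113.8),(239.5,130.8));print(a,bar(np.radians(a[0]),673,a[1],0))
E
```

```text
(np.float64(7.950580562396649), np.float64(226.95696855627358), array([ 0.6,  0.5,  0.8, -0.3]))
(np.float64(20.47702594584959), np.float64(285.24479421103354), array([ 0.3,  0. , -0.2, -0. ])) [509.05780592 285.24479421 165.72056027]
```

```bash
sed -i 's/^def ang.*//;s/^    r=least_squares(lambda p:np.r_.*//' h.py; cat >> h.py <<'E'
def ang(n,far,near,c=None,hx=673.,yc=258.):
    r=least_squares(lambda p:np.r_[proj(n,bar(p[0],hx,yc,48),c)-far,proj(n,bar(p[0],hx,yc,-48),c)-near],[.4]); return np.degrees(r.x[0]),r.fun.round(1)
E
python3 - <<'E'
from h import *
for a in [ang("side",(236,137.5),(235,158)),ang("side",(239.5,113.8),(239.5,130.8))]:print(a,bar(np.radians(a[0]),673,258,0))
E
```

```text
(np.float64(2.861893056527346), array([ 0.6,  1.2,  0.9, -1.1])) [498.21826258 258.         113.23752058]
(np.float64(24.026669265210945), array([1.6, 0.7, 1.2, 0.5])) [513.16269363 258.         175.75331916]
```

```bash
python3 -m handwheel '[[0,0.007,-0.014,0],[0,0.015,-0.027,0],[0,0.024,-0.039,0],[0,0.032,-0.048,0],[0,0.038,-0.055,0]]'
python3 - <<'E'
import cv2
from cell import read_state,cams
s=read_state();print(s["eef_pos"],s["wrist_force"],s["finger_gap"],s["clock"])
cv2.imwrite("pics/s3.png",cv2.resize(cams.camera("side")[40:190,180:380,::-1],(800,600)))
E
```

```text
clock: 4.0
eef_pos: [549.9, 258.9, 234.4]
eef_rot: [-3.135, 0.003, 1.576]
wrist_force: [-7.3, -3.1, 4.1]
finger_gap: 9.1
[549.89882108 258.90185196 234.37838031] [-7.27590115 -3.07711381  4.05368969] 9.073879571529261 4.0
```

View pics/s3.png

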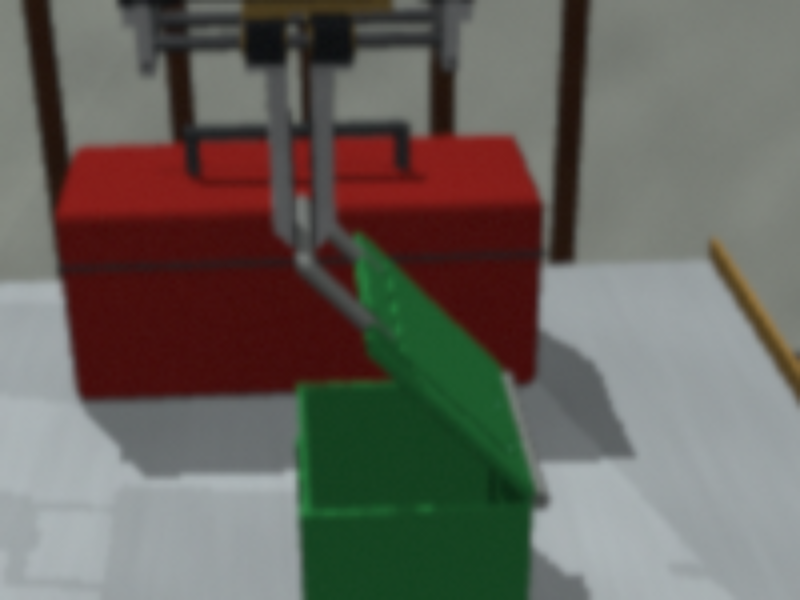

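The door is at about 45–47° with the bar between the fingers. Releasing partway (about a 30 mm gap), then rising clear.

```bash
python3 -m handwheel '[[0,0,0,0],[0,0,0,0],[0,0,0,0],[0,0,0,0]]' 0.68
python3 -m handwheel '[[0,0,-0.015,0],[0,0,-0.04,0],[0,-0.03,-0.07,0],[0,-0.07,-0.10,0],[0,-0.12,-0.12,0]]'
python3 -m handwheel '[[0,0,0,0],[0,0,0,0],[0,0,0,0],[0,0,0,0],[0,0,0,0]]'
python3 -m handwheel '[[0,0,0,0],[0,0,0,0],[0,0,0,0],[0,0,0,0],[0,0,0,0]]'
python3 - <<'E'
import cv2,numpy as np
from cell import cams
cv2.imwrite("pics/s4.png",cv2.resize(cams.camera("side")[40:190,180:380,::-1],(800,600)))
E
for i in 1 2; do python3 -m handwheel '[[0,0,0,0],[0,0,0,0],[0,0,0,0],[0,0,0,0],[0,0,0,0]]'; done
python3 - <<'E'
import cv2,numpy as np
from cell import cams
a=cams.camera("side")[:,:,::-1];cv2.imwrite("pics/side5.png",a)
b=cv2.imread("pics/s4.png");c=cv2.resize(a[40:190,180:380],(800,600));print("change",np.abs(b.astype(int)-c).mean(),np.abs(b.astype(int)-c).max())
t=cams.camera("top")[:,:,::-1];t0=cv2.imread("pics/top0.png")
for n,(r0,r1,c0,c1) in dict(bowl=(165,218,250,305),grey=(130,230,335,440)).items():
    print(n,np.abs(t[r0:r1,c0:c1].astype(int)-t0[r0:r1,c0:c1]).mean())
E
```

```text
clock: 4.55
eef_pos: [550.6, 258.9, 235.0]
eef_rot: [-3.136, 0.003, 1.576]
wrist_force: [-0.8, -0.4, -0.3]
finger_gap: 30.1
clock: 5.18
eef_pos: [430.3, 258.5, 357.9]
eef_rot: [-3.138, 0.002, 1.575]
wrist_force: [0.9, -0.4, 0.8]
finger_gap: 30.1
clock: 5.8
eef_pos: [430.6, 258.4, 357.4]
eef_rot: [-3.137, 0.002, 1.575]
wrist_force: [0.1, -0.2, 1.3]
finger_gap: 29.9
clock: 6.42
eef_pos: [430.6, 258.4, 357.4]
eef_rot: [-3.137, 0.002, 1.575]
wrist_force: [-0.3, 0.3, -0.3]
finger_gap: 30.2
clock: 7.1
eef_pos: [430.6, 258.4, 357.4]
eef_rot: [-3.137, 0.002, 1.575]
wrist_force: [0.2, 0.7, -0.2]
finger_gap: 29.7
clock: 7.72
eef_pos: [430.6, 258.4, 357.4]
eef_rot: [-3.137, 0.002, 1.575]
wrist_force: [-1.1, 0.7, 0.2]
finger_gap: 29.8
change 0.4965340277777778 6
bowl 7.278216123499142
grey 16.395555555555557
```

View pics/s4.png

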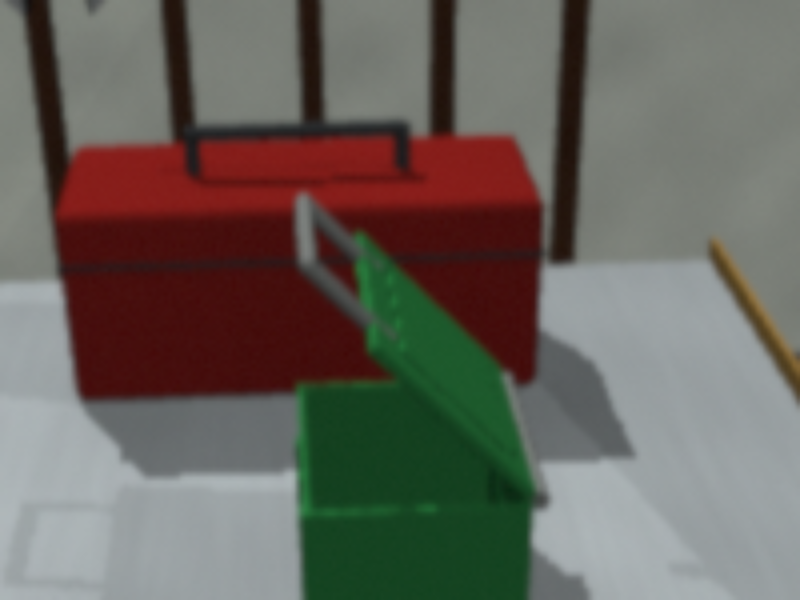

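View pics/side5.png

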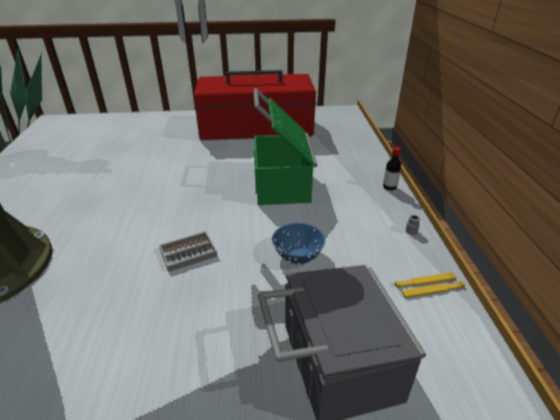

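```bash
python3 - <<'E'
from h import *
from cell import manip
print(ang("side",(255.7,90),(256,105.5)),ang("side",(255.7,90),(256,105.5),hx=671.4))
if 40<ang("side",(255.7,90),(256,105.5))[0]<50: print(manip.sign_off())
E
```

```text
(np.float64(46.253624341171076), array([0.7, 1.2, 1.4, 1. ])) (np.float64(46.63596150596942), array([0.4, 0.9, 1.1, 0.6]))
the job is handed in; nothing more can be done
None
```

The green caddy's door is standing open at about 46° and the job is handed in. I gripped its bar, lifted it along the hinge arc, let go, and moved about 170 mm clear.

- **Angle:** the side camera gave 46.3–46.6° after release. The tool position just before letting go gave 46–48°. Both are within the 10° allowance.
- **Holding:** pictures about 1.3 s apart, after more than a second clear of the door, showed no motion. I watched for about 2.5 s after backing off. The wrist force was down to noise, about 1 N.
- **Grey door and bowl:** both sit at the same place in the before and after side pictures. My pixel-difference check on the top view was not clean (7 for the bowl, 16 for the grey caddy). The arm's shadow has moved onto that area, so I relied on the side pictures by eye instead.
- **Disagreements along the way:** the sideways force reached about 20 N mid-lift because my hinge estimate was about 2 mm off. I corrected it for the second half of the lift. My estimates of the bar's sideways position also differed by up to about 4 mm, which didn't affect the grasp.

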